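Clip the fresh filter into the bench fume extractor

TASK

Fit the fresh filter cassette (black filter, green grip) into the empty bay of the white fume extractor: hold it tilted, hook one short edge under the blue retaining lip, then swing the other end down until the cassette lies flat on the bay's floor, and let go. Leave the used brown filter with the red grip and the yellow bottle where they are.

Things in the scene. Friction and masses are not known exactly. Their poses are not given: they have to be found in the camera images.
- fresh_grip (a point): Centre of the green grip of the fresh cassette: loose flat panel 200 (x) x 120 (y) x 8 mm, white frame, black face, 0.25 kg, lying on the bench grip up. The grip, a rib at mid-panel, is 16 mm thick (x), 60 wide (y), 40 high; this point is half-way up it, 28 mm above the panel's underside. z: out of the panel's top. Symmetric: either short (120 mm) edge may be hooked.
- lip (a point): Middle of the blue lip's lower front edge, on the fixed white extractor's side nearer the robot. z up; x level, across the open bay; y along the lip. Level bay floor: 24 mm below this point, 30 above the bench, from the wall under the lip (x=-28 mm) to the far wall (x=188), 150 wide; walls rise 18 above it. Hood over the lip: top 8 mm above this point, 78 mm deep. Seated panel centre: x about 80.
- spent_grip (a point): Centre of the red grip of the used cassette: same shape, size and axes as the fresh one, but grey frame and brown face. Lies on the bench; not to be moved.
- washbottle_mid (a point): Centre, half-way up, of a yellow bottle with a red cap, 60 mm across and 150 mm high, standing on the bench. Not to be moved.
Things that resemble listed ones, but are neither listed nor needed, are in the scene too. What is shaped like the part that bears fresh_grip but orange or pink is not meant.

How it is judged:
By the outcome, as a careful person would: the job done as asked, in the order asked, and still so for the second after the job is handed in, with the robot touching nothing.
It also fails if it takes over 38 s, if anything falls off the work surface, if the arm or the gripper's body presses on something with over 40 N, if the wrist force passes 120 N, or if a joint passes its speed limit or range.

ROBOT

A 6-joint arm with a two-finger parallel gripper is mounted at the origin on the work surface. World frame = base frame: x ahead of the robot, y to its left, z up, the work surface at z = 0. Lengths are in mm, angles in degrees, forces in N, time in s.
With the tool pointing down it reaches from about 225 to 725 mm from the base axis. Payload 3.1 kg.
Tool frame: the origin (TCP) lies at the centre of the arm's flange, where the gripper is bolted on; the fingertips stand bot.tcp_to_tips ahead of it and the grasp point (between the pads) lies 155 mm ahead of it (bot.tcp_to_tips is the distance from the TCP to the fingertips, in mm); z points along the fingers, y is the line along which they close (so a half turn about z gives the same grasp; the last joint's range is limited). The gripper opens to 85 mm and grips with 20 to 120 N. Pads are 22 mm wide; open, the fingers measure 114 mm over their backs; the gripper's body (76 mm by 85 mm) begins 54 mm behind the grasp point. The pads swing forward as they close: fully open they stand 13 mm farther back than shut.
Start: joints at [-82.666, 2.75, 5.684, 92.934, 0, 82.678], TCP at [132.82, -507.914, 404.712] pointing down, gripper open.
Joint ranges: [-166.93, 166.93], [-56.73, 111.36], [-69.38, 81.34], [-121.58, 131.49], [-85.45, 84.26], [-180, 180]. Speed limits (degrees/s): [159.86, 159.86, 180, 180, 180, 180].

INTERFACE

Orientations are given as [roll, pitch, yaw] about the fixed x, y, z axes, in that order (R = Rz(yaw) Ry(pitch) Rx(roll)).
In Python, from rig import bot, fingers, cams, search_frame, masks_of gives the robot as it stands. Calls block until the motion is done:
- bot.movep(position, orientation): joint-space move of the TCP to a pose.
- bot.movel(position, attitude=None, velocity=150, contact_N=None): straight line of the TCP; attitude=None keeps the orientation; velocity is the mean speed in mm/s. With contact_N (N) it stops when the force on the tool has changed by that much, and returns True; else False.
- bot.move_joints(angles): joint-space move.
- fingers.command_gripper(opening): finger opening in mm; the grip force is fixed at half the most; returns when the fingers have stopped.
- bot.sleep(seconds).
- bot.inverse_kinematics(position, orientation): joint angles nearest the present ones, or None.
- cams.snapshot(name): name is "scene" or "top"; returns a dict with "pixels" (420x560x3 uint8, red, green, blue), "z_map" (420x560 float32, mm along the optical axis (not along the pixel's ray), 0 where there is no reading), "vfov" (degrees; the focal length in pixels is half the picture's height over the tangent of half this angle, whatever the lens; pixels are square), "cx", "cy" (the principal point, pixels), "pose" (4x4, takes a point from camera to world coordinates). Camera axes: x right, y up, looking along -z (the intrinsics and any distortion apply to the point x, -y, -z); pixel columns grow to the right and rows downward; lengths in mm; the calibration is good to about 2 mm. A picture is of the moment at which its call begins.
A pose or a line that the arm cannot do raises bot.IKError and nothing moves.
- bot.close_job(): hands the job in; it is judged then, once.
Trained networks look in a picture, given as the dict that the camera call returned (one of the last four; its "shot" number tells which), for a name from the list of things; names that differ only in an ending like _2 or _b are one class to them, and where a whole thing is asked for, a point or a joint stands for the part that bears it (a point fixed in the world has none). Each returns a list of dicts, best first, with "conf" (0 to 1); they miss things now and then, are a little off and sometimes report something else, mostly with a low value. They report only what shows in the picture. A call takes as long as a camera call. They do not tell look-alikes from the thing itself.
- search_frame(picture, label): "xyz" ([x, y, z] in mm, in the coordinates of the camera as it stood for that picture, good to about 4 mm: the middle of the surface that is visible of it).
- masks_of(picture, label): "pixels" (420x560 bool, what is visible of it).
Readings, each from a call of its own:
- bot.get_clock(): time.
- bot.get_joint_positions(): joint angles.
- bot.get_qvel(): joint speeds.
- bot.get_joint_efforts(): joint torques, N m.
- bot.get_position(): TCP position.
- bot.get_tcp_rot(): TCP orientation.
- bot.get_wrist_force(): force on the tool from outside, world axes, zero at the start.
- bot.get_moment(): the same for the moment, N m.
- bot.get_finger_gap(): finger opening in mm.
- bot.get_grasp_force(): force on a finger pad.
Only numpy, scipy, OpenCV 4.12 (cv2) and the standard library are available. Lean on these libraries where they do the work, as an engineer would, in place of code of your own. Each camera call takes 0.05 s, during which the arm holds its last target. There are 200 camera calls.

## Working session

There is one attempt and no reset: what is moved stays moved. The work goes in short steps, each a Python script; the robot and the scene stay as the last script left them, time stands still between calls to the robot, and variables do not carry over. Pictures are saved under pics/ and viewed, at most 10 in all, crops included, and the job is handed in when it is done.

```bash
mkdir -p pics; ls
cat > h.py <<'E'
import numpy as np, cv2
from rig import bot, fingers, cams, search_frame, masks_of
def snap(n,f=None):
    s=cams.snapshot(n)
    if f: cv2.imwrite('pics/'+f,cv2.cvtColor(s['pixels'],cv2.COLOR_RGB2BGR))
    return s
def cloud(s):
    h,w=s['z_map'].shape; f=h/2/np.tan(np.radians(s['vfov']/2))
    v,u=np.mgrid[:h,:w]; z=s['z_map']
    P=np.stack([(u-s['cx'])/f*z,-(v-s['cy'])/f*z,-z],-1)
    W=P@s['pose'][:3,:3].T+s['pose'][:3,3]; W[z==0]=np.nan
    return W
def w(s,p): return s['pose'][:3,:3]@np.array(p)+s['pose'][:3,3]
E
python3 - <<'E'
from h import *
for n in('scene','top'):
    s=snap(n,n+'0.png'); print(n,[k for k in s],s['vfov'],s['cx'],s['cy'],np.round(s['pose'],2).tolist())
    for k in s:
        if 'dist' in k: print(k,s[k])
    for l in('fresh_grip','lip','spent_grip','washbottle_mid'):
        print(l,[(round(d['conf'],2),np.round(w(s,d['xyz'])).tolist()) for d in search_frame(s,l)])
print(bot.tcp_to_tips,bot.get_clock())
E
```

```text
pics
scene ['pixels', 'z_map', 'vfov', 'cx', 'cy', 'pose', 'shot'] 51.73594723937482 280.1496368925097 206.90999169935128 [[-0.18, -0.71, 0.68, 1292.53], [0.98, -0.14, 0.12, 58.09], [0.01, 0.69, 0.72, 919.42], [0.0, 0.0, 0.0, 1.0]]
fresh_grip [(0.77, [484.0, -296.0, 9.0]), (0.75, [526.0, -545.0, 9.0]), (0.67, [290.0, 214.0, 12.0])]
lip [(0.7, [599.0, 5.0, 32.0])]
spent_grip [(0.74, [538.0, 337.0, 10.0])]
washbottle_mid [(0.79, [716.0, -252.0, 92.0])]
top ['pixels', 'z_map', 'vfov', 'cx', 'cy', 'pose', 'shot'] 52.20773986263611 278.9199613075218 220.35204941617957 [[0.02, 0.99, -0.14, 373.94], [-1.0, 0.02, -0.0, -103.87], [0.0, 0.14, 0.99, 1101.4], [0.0, 0.0, 0.0, 1.0]]
fresh_grip [(0.77, [464.0, -299.0, 7.0]), (0.6, [508.0, -545.0, 10.0]), (0.59, [275.0, 216.0, 6.0])]
lip [(0.71, [582.0, 9.0, 30.0])]
spent_grip [(0.81, [521.0, 339.0, 15.0])]
washbottle_mid [(0.76, [685.0, -256.0, 99.0])]
173.4 0.5
```

View pics/scene0.png

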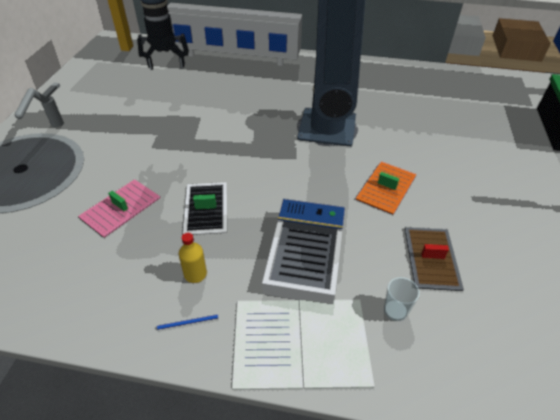

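View pics/top0.png

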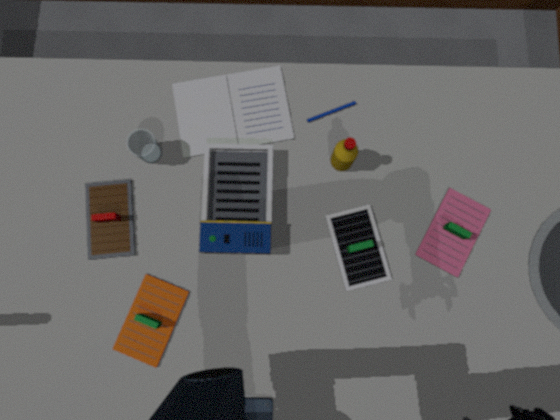

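Run:
```python
from h import *
for n,boxes in(('scene',dict(fresh=(175,175,240,240),lip=(270,195,355,300),spent=(395,220,470,295),base=(295,100,360,150),grip=(125,0,195,75))),('top',dict(fresh=(320,200,400,295),lip=(195,135,280,260),spent=(80,175,140,265),bench=(290,300,420,330),grip=(450,390,559,419)))):
    s=snap(n); W=cloud(s); im=s['pixels'].astype(int); hsv=cv2.cvtColor(s['pixels'],cv2.COLOR_RGB2HSV)
    B=W[(abs(W[...,2])<15)]; A=np.c_[B[:,:2],np.ones(len(B))]; print(n,'bench fit',np.linalg.lstsq(A,B[:,2],rcond=None)[0], B[:,2].std())
    for lab,(a,b,c,d) in boxes.items():
        Q=W[b:d,a:c]; H=hsv[b:d,a:c]
        if lab in('fresh','spent','lip'):
            col={'fresh':(H[...,0]>45)&(H[...,0]<80),'spent':(H[...,0]<6)|(H[...,0]>174),'lip':(H[...,0]>100)&(H[...,0]<125)}[lab]&(H[...,1]>130)
            g=Q[col]; print(lab,'colour n',len(g),'pct5',np.nanpercentile(g,5,0).round(1),'med',np.nanmedian(g,0).round(1),'95',np.nanpercentile(g,95,0).round(1))
        if lab in('fresh','spent'):
            m=(Q[...,2]>4)&(Q[...,2]<14); 
            p=Q[m][:,:2].astype(np.float32); r=cv2.minAreaRect(p); print(' rect',np.round(r[0],1),np.round(r[1],1),round(r[2],1),'z',np.nanmedian(Q[m][:,2]))
        if lab=='grip':
            m=(Q[...,2]>200); g=Q[m]; print(lab,len(g),g.min(0) if len(g) else '',g.max(0) if len(g) else '')
            lo=g[g[:,2]<g[:,2].min()+40]; print(lo.mean(0).round(1))
    np.savez('c_'+n,W=W,im=s['pixels'])
    up=cv2.resize(s['pixels'][boxes['fresh'][1]-10:boxes['fresh'][3]+10,boxes['fresh'][0]-20:boxes['fresh'][2]+20],None,fx=5,fy=5,interpolation=3)
    if n=='top': cv2.imwrite('pics/crop.png',up[...,::-1])
```

```text
scene bench fit [-2.93749247e-04  1.91584953e-04  2.29499598e+00] 3.211887023615529
fresh colour n 322 pct5 [ 455.1 -330.1    8.7] med [ 472.5 -303.    34.9] 95 [ 482.6 -276.3   50. ]
 rect [ 460.8 -308.5] [270.  199.2] 14.2 z 9.288568828974974
lip colour n 988 pct5 [453.7 -69.3  60.8] med [483.4   4.6  63.3] 95 [509.2  82.3  65.9]
spent colour n 331 pct5 [523.6 308.7  13.8] med [534.5 335.7  38.4] 95 [539.4 363.6  50.9]
 rect [508.6 343.7] [266.9 205.4] 0.1 z 9.33574228501061
grip 2122 [-472.06879065 -723.96084221  200.07206674] [ 173.76780453 -431.71108315  462.19631006]
[-417.2 -657.8  202.2]
top bench fit [0.00055249 0.00041244 0.10199746] 3.26841332284024
fresh colour n 288 pct5 [ 448.6 -339.5    5.2] med [ 469.4 -304.1   44.5] 95 [ 512.3 -274.9   49.6]
 rect [ 473.5 -309.8] [238.2 205.3] 0.4 z 7.571591335985431
lip colour n 1898 pct5 [448.7 -70.6  58. ] med [480.3   2.1  61.3] 95 [511.4  82.   64.7]
spent colour n 219 pct5 [519.2 308.9  11.8] med [526.9 335.1  46.2] 95 [537.2 364.5  50.3]
 rect [530.9 335.3] [227.5 144.4] 0.8 z 7.849537194996628
grip 420 [ 129.34944638 -573.91536006  242.59398666] [ 170.08947593 -455.3625542   383.78113063]
[ 147.1 -539.2  259.7]
```

View pics/crop.png

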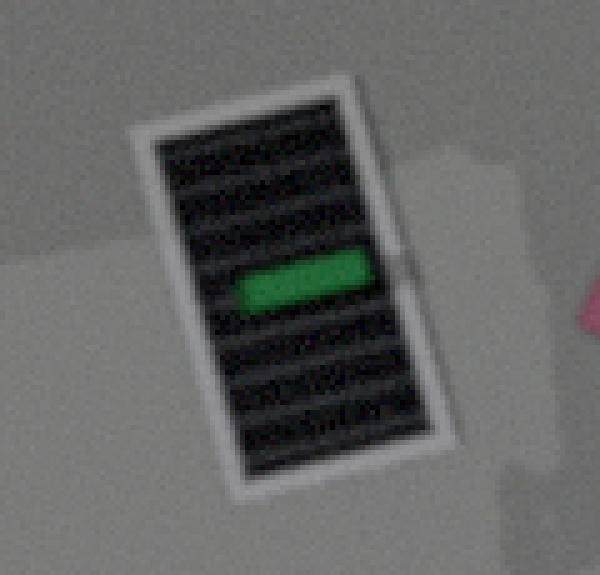

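The crop confirms it. Of the three green-grip panels, pink at top (458,230), orange at (148,320) and black/white at (361,246), the last is the fresh one. Next I refine the poses.

Run:
```python
from h import *
def rays(s,m,z):
    v,u=np.nonzero(m); f=210/np.tan(np.radians(s['vfov']/2))
    d=np.c_[(u-s['cx'])/f,-(v-s['cy'])/f,-np.ones(len(u))]@s['pose'][:3,:3].T; o=s['pose'][:3,3]
    return o+d*((z-o[2])/d[:,2])[:,None]
def rect(P):
    r=cv2.minAreaRect(P[:,:2].astype(np.float32)); return np.round(r[0],1),np.round(r[1],1),round(r[2],1)
for n,fb,lb in(('scene',(180,180,232,235),(270,195,355,300)),('top',(320,200,395,295),(195,135,280,260))):
    s=snap(n); W=cloud(s); hsv=cv2.cvtColor(s['pixels'],cv2.COLOR_RGB2HSV); H,S,V=[hsv[...,i].astype(int) for i in range(3)]
    def box(b): m=np.zeros(H.shape,bool); m[b[1]:b[3],b[0]:b[2]]=1; return m
    g=box(fb)&(H>45)&(H<80)&(S>130)
    t=g&(W[...,2]>43); print(n,'grip top cloud',rect(W[t]),'plane',rect(rays(s,t,48)),np.nanmedian(W[t][:,2]))
    ms=sorted(masks_of(s,'fresh_grip'),key=lambda d:-(d['pixels']&box(fb)).sum())
    m=ms[0]['pixels']; k=m&~g; print(' panel mask z8',rect(rays(s,k,8)),m.sum(),(m&box(fb)).sum())
    b=box(lb)&(H>100)&(H<125)&(S>120)
    tp=b&(W[...,2]>57); print(' hood',rect(rays(s,tp,62)),np.nanmedian(W[tp][:,2]))
    # front edge fit: farthest-x blue per y bin
    P=rays(s,tp,62); yb=np.round(P[:,1]/6).astype(int); E=np.array([[P[yb==i,0].max(),i*6.] for i in np.unique(yb) if -60<i*6<70]); print(' front edge slope/x@y=5',np.polyfit(E[:,1]-5,E[:,0],1).round(4))
    fl=box(lb)&(abs(W[...,2]-30)<5); Q=W[fl]; Q=Q[Q[:,0]>515]; print(' floor pct',np.percentile(Q,[1,50,99],0).round(1).tolist())
    wl=box(lb)&(abs(W[...,2]-48)<4)&(W[...,0]>520); Q=W[wl]; print(' walls',rect(Q))
print(bot.get_tcp_rot(),bot.get_joint_positions(),bot.get_clock())
for p,yaws in(((470,-303,250),(106,-74)),((530,5,260),(90,-90))):
    for y in yaws: print(p,y,bot.inverse_kinematics(list(p),[180,0,y]))
```

```text
scene grip top cloud (array([ 469. , -303.7]), array([21.1, 57.4]), 16.0) plane (array([ 470.4, -303.4]), array([22. , 56.8]), 16.3) 48.73341146427322
 panel mask z8 (array([ 469.9, -303.4]), array([205.7, 118.4]), 15.4) 2007 2007
 hood (array([480. ,   6.2]), array([ 63.7, 169. ]), 0.1) 63.332445036900594
 front edge slope/x@y=5 [3.100000e-03 5.106104e+02]
 floor pct [[517.0, -66.9, 26.8], [619.2, 7.3, 31.6], [722.1, 80.8, 34.7]]
 walls (array([622. ,   6.5]), array([174.2, 204.1]), 90.0)
top grip top cloud (array([ 468.6, -302.4]), array([16., 60.]), 16.1) plane (array([ 468.4, -302.1]), array([15.9, 59.9]), 16.4) 47.13100726882294
 panel mask z8 (array([ 468.8, -301.9]), array([203.9, 122.8]), 15.5) 3728 3728
 hood (array([479.7,   5.6]), array([ 69.5, 170.3]), 0.0) 61.55820146973565
 front edge slope/x@y=5 [-6.800000e-03  5.132578e+02]
 floor pct [[528.2, -65.5, 25.7], [617.4, 8.4, 29.9], [709.8, 81.9, 34.4]]
 walls (array([623.2,   7.8]), array([198.9, 174.5]), 0.1)
[ 1.79996446e+02 -1.61508982e-03  1.46557732e+01] [-8.26671998e+01  2.75007025e+00  5.68608110e+00  9.29326916e+01
  2.05492695e-03  8.26770272e+01] 0.8
(470, -303, 250) 106 [-39.68010155   9.06689211  -5.16178665  75.77132124   0.
  34.31989845]
(470, -303, 250) -74 [ -39.68010155    9.06689211   -5.16178665   75.77132124    0.
 -145.68010155]
(530, 5, 260) 90 [-6.71075062  4.50805921 -8.98513285 76.50680794  0.         83.28924938]
(530, 5, 260) -90 [ -6.71075062   4.50805921  -8.98513285  76.50680794   0.
 -96.71075062]
```

```bash
python3 - <<'E'
import numpy as np
for n,u in(('top',258),('top',222),):
    d=np.load(f'c_{n}.npz'); W,im=d['W'],d['im']
    for v in list(range(138,156))+list(range(206,230))+list(range(245,260)): print(n,u,v,im[v,u],W[v,u].round(0)) if u==258 else 0
E
python3 -c "
import cv2;i=cv2.imread('pics/top0.png')[130:262,190:285];cv2.imwrite('pics/lip.png',cv2.resize(i,None,fx=4.5,fy=4.5,interpolation=2))"
```

```text
top 258 138 [142 144 144] [754. -40.   4.]
top 258 139 [136 138 138] [751. -40.   3.]
top 258 140 [137 140 135] [747. -41.   7.]
top 258 141 [136 139 135] [745. -40.   3.]
top 258 142 [138 139 134] [742. -41.   6.]
top 258 143 [135 140 134] [739. -41.   5.]
top 258 144 [134 135 135] [737. -41.   5.]
top 258 145 [143 144 145] [720. -43.  48.]
top 258 146 [148 149 152] [717. -43.  47.]
top 258 147 [148 147 149] [715. -43.  45.]
top 258 148 [135 137 139] [711. -44.  49.]
top 258 149 [105 103 105] [711. -43.  43.]
top 258 150 [100  99 100] [711. -43.  34.]
top 258 151 [107 105 108] [710. -43.  28.]
top 258 152 [86 88 93] [707. -43.  29.]
top 258 153 [69 77 81] [704. -43.  30.]
top 258 154 [74 79 79] [702. -43.  29.]
top 258 155 [69 74 79] [699. -43.  30.]
top 258 206 [70 70 74] [565. -47.  33.]
top 258 207 [69 67 71] [563. -47.  29.]
top 258 208 [48 56 59] [560. -47.  31.]
top 258 209 [36 42 36] [557. -47.  31.]
top 258 210 [40 38 38] [554. -47.  33.]
top 258 211 [41 38 43] [552. -47.  31.]
top 258 212 [57 53 60] [549. -47.  33.]
top 258 213 [61 63 65] [547. -47.  34.]
top 258 214 [63 67
[... 539 characters left out ...]
 63.]
top 258 228 [30 52 89] [505. -50.  61.]
top 258 229 [33 56 98] [503. -50.  61.]
top 258 245 [13 31 69] [463. -51.  63.]
top 258 246 [29 49 82] [461. -51.  60.]
top 258 247 [32 55 92] [458. -51.  61.]
top 258 248 [23 53 92] [456. -51.  63.]
top 258 249 [15 50 91] [454. -51.  59.]
top 258 250 [26 54 92] [451. -51.  60.]
top 258 251 [21 48 89] [449. -52.  62.]
top 258 252 [32 48 81] [446. -52.  65.]
top 258 253 [49 56 67] [444. -51.  57.]
top 258 254 [88 91 87] [444. -50.  19.]
top 258 255 [116 115 113] [443. -49.   3.]
top 258 256 [123 124 122] [440. -49.   1.]
top 258 257 [124 124 122] [438. -49.   0.]
top 258 258 [120 121 120] [435. -49.   6.]
top 258 259 [124 123 121] [433. -49.  -1.]
```

View pics/lip.png

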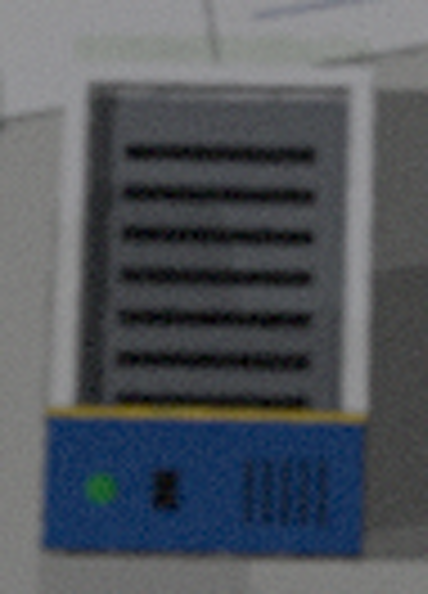

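The fresh cassette's grip is at about (469,-302.7), yaw 16°. The lip's front edge, a thin yellow strip, is at x≈522, y≈6.5, z≈54, yaw 0. The hood's rear edge at x=444 and the far wall at x=710 both fit that.

```bash
cat >> h.py <<'E'
from scipy.spatial.transform import Rotation as Ro
H=32.; LIP=np.array([522,6.5,54.])
def tcp(xc,zc,th,y=6.5,L=155.):
    "TCP pose with the panel's near lower edge at (xc,zc), far end raised by th"
    t=np.radians(th); a=np.array([np.cos(t),0,np.sin(t)]); n=np.array([-np.sin(t),0,np.cos(t)])
    p=np.array([xc,y,zc])+100*a+(H+L)*n
    r=(Ro.from_euler('y',-th,degrees=True)*Ro.from_euler('xyz',[180,0,90],degrees=True)).as_euler('xyz',degrees=True)
    return p.tolist(),r.tolist()
E
python3 - <<'E'
from h import *
for a in((540,47,18),(501,34,18),(501,30,0)): print(tcp(*a),bot.inverse_kinematics(*tcp(*a)))
g=[469.2,-302.7]; o=[180,0,106]
bot.movep(g+[270],o); bot.movel(g+[187],velocity=120,contact_N=8)
print(bot.get_position(),bot.get_wrist_force())
fingers.command_gripper(5); print(bot.get_finger_gap(),bot.get_grasp_force())
bot.movel(g+[300]); print(bot.get_finger_gap(),bot.get_wrist_force(),bot.get_moment(),bot.get_clock())
snap('scene','held.png')
E
```

```text
([577.3194736814002, 6.5, 255.74926798468846], [162.0, -1.2722218725854067e-14, 90.0]) [ -6.50554974   0.40075375 -15.17273939  56.53500044   2.00641872
  83.81032024]
([538.3194736814002, 6.5, 242.74926798468846], [162.0, -1.2722218725854067e-14, 90.0]) [ -7.0219511   -4.99021683 -21.91128892  55.20531959   2.16498947
  83.31854165]
([601.0, 6.5, 217.0], [180.0, 0.0, 90.0]) [-5.77107224 16.21970664 -0.6197952  73.16049816  0.         84.22892776]
[ 469.46261344 -303.14191832  187.81602796] [-1.13264353  0.04486839  0.9265376 ]
15.257448973497052 59.420621395111084
15.009953647037023 [-0.09563835 -0.11477197 -2.28053581] [ 0.03397634 -0.00488489 -0.01557015] 4.725
```

View pics/held.png

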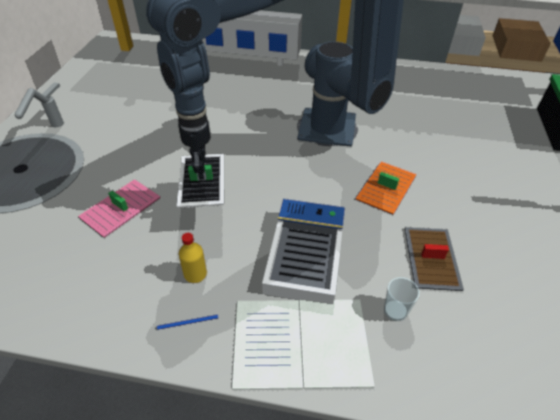

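The scene picture shows the black panel with the green grip held level under the gripper at about (200,180). Next I stage it tilted over the bay and check it.

```bash
sed -i 's/^H=32\./H=32.8/' h.py
python3 - <<'E'
from h import *
p,r=tcp(550,120,18); bot.movep([p[0]-30,p[1],p[2]+40],[180,0,90]); bot.movel(p,r)
print(bot.get_position()-p, bot.get_clock(), bot.get_finger_gap())
s=snap('scene','stage.png'); W=cloud(s)
ok=(W[...,0]>545)&(W[...,0]<750)&(abs(W[...,1]-6)<75)&(W[...,2]>115)&(W[...,2]<200)
Q=W[ok]; t=np.radians(18); c=np.array([550,6.5,120]); n=np.array([-np.sin(t),0,np.cos(t)]); d=(Q-c)@n; a=(Q-c)@np.array([np.cos(t),0,np.sin(t)])
k=abs(d-8)<9; A=np.c_[a[k],Q[k,1],np.ones(k.sum())]
for _ in range(4):
    f=np.linalg.lstsq(A,d[k],rcond=None)[0]; res=d[k]-A@f; kk=abs(res)<4; idx=np.nonzero(k)[0][kk]; k=np.zeros_like(k); k[idx]=1; A=np.c_[a[k],Q[k,1],np.ones(k.sum())]
print('plane d=%.4f a+%.4f y+%.2f'%tuple(f),k.sum(),'a',np.percentile(a[k],[.5,99.5]).round(1),'y',np.percentile(Q[k,1],[.5,99.5]).round(1))
r=cv2.minAreaRect(np.c_[a[k],Q[k,1]].astype(np.float32)); print(np.round(r[0],1),np.round(r[1],1),r[2])
E
```

```text
[-1.10132742 -1.14577519 -1.14731671] 6.525 15.112417167534852
plane d=-0.0086 a+-0.0003 y+10.25 1959 a [ -0.7 198. ] y [-55.3  63.6]
[99.   4.1] [119.8 202.3] 89.66165161132812
```

View pics/stage.png

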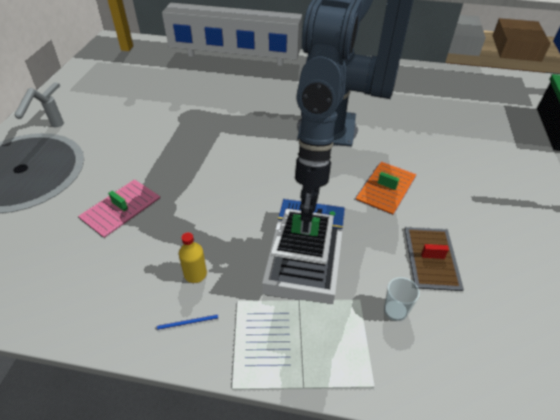

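The stage picture shows the tilted panel over the bay at about (305,235), and the measured pose is within 1–2 mm of the plan. Next I hook the near edge under the lip.

Run:
```python
from h import *
p,r=tcp(543,48,18,8); bot.movel(p,r,velocity=100)
bot.sleep(.2); print('pre',bot.get_position()-p,bot.get_wrist_force())
p,r=tcp(501,34.3,18,8); print('contact',bot.movel(p,r,velocity=40,contact_N=8))
bot.sleep(.2); print('in',bot.get_position()-p,bot.get_wrist_force(),bot.get_moment(),bot.get_clock(),bot.get_finger_gap())
snap('scene','hook.png')
```

```text
pre [ 0.53823112 -0.05795187  1.29785333] [ 0.17894441 -0.76264725 -2.27746906]
contact False
in [ 0.19097995 -0.02949289  0.12738929] [-0.31446102  0.24172057 -2.27142626] [ 0.00590178  0.49812576 -0.01528907] 9.1083 15.053048115642264
```

```bash
python3 -c "
import cv2;i=cv2.imread('pics/hook.png')[180:310,240:370];cv2.imwrite('pics/hookc.png',cv2.resize(i,None,fx=4.5,fy=4.5,interpolation=2))"
```

```text
(no output)
```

View pics/hookc.png

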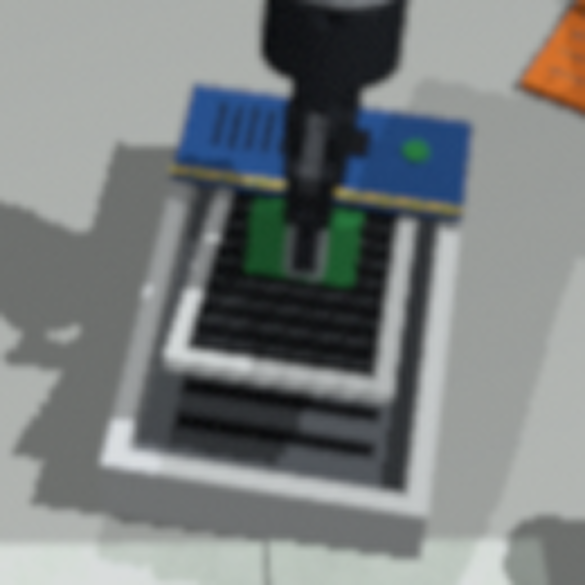

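The crop shows the near edge under the yellow/blue lip and the far end raised (crop y≈370), inside the walls, with no contact force. Next I swing it down.

Run:
```python
from h import *
for th,z in((14,33.5),(10,33),(6,32.5),(3,32),(1,31.5)):
    p,r=tcp(501.5,z,th,8); c=bot.movel(p,r,velocity=50,contact_N=15); print(th,c,bot.get_wrist_force().round(1))
    if c: break
else:
    p,r=tcp(501.5,28.5,0,8); print('down',bot.movel(p,r,velocity=15,contact_N=5)); 
print(bot.get_position()-np.array(p),bot.get_tcp_rot(),bot.get_wrist_force(),bot.get_clock(),bot.get_finger_gap())
snap('scene','down.png')
```

```text
14 False [ 0.4 -0.5 -3.3]
10 False [ 0.6  1.  -2.1]
6 False [ 0.2  0.1 -2.7]
3 False [-0.1  0.  -1.5]
1 False [-0.5 -0.4 -1.8]
down True
[-0.34761559  0.00738068  1.09049643] [1.79849308e+02 4.03311357e-03 8.99992174e+01] [1.50716889 1.03652916 5.04461905] 11.5667 15.24116816223913
```

Run:
```python
from h import *
fingers.command_gripper(50); bot.sleep(.2)
p=np.array(bot.get_position()); print(bot.get_wrist_force(),bot.get_finger_gap())
bot.movel((p+[0,0,90]).tolist(),velocity=100); bot.movep([350,-150,400],[180,0,90])
bot.sleep(.5)
s=snap('top'); W=cloud(s); cv2.imwrite('pics/end.png',cv2.resize(s['pixels'][120:340,80:400],None,fx=2.4,fy=2.4)[...,::-1])
f=(W[...,0]>524)&(W[...,0]<698)&(abs(W[...,1]-8)<58)&(W[...,2]<44)&(W[...,2]>25); Q=W[f]
A=np.c_[Q[:,0]-600,Q[:,1],np.ones(len(Q))]; print(np.linalg.lstsq(A,Q[:,2],rcond=None)[0],len(Q))
print(bot.get_clock(),bot.get_wrist_force())
```

```text
[ 0.38109052 -0.7605408  -0.10757729] 50.07550937743269
[-3.80206113e-04  1.80518599e-03  3.77468011e+01] 2804
15.025 [-0.04712499  0.15651457 -0.77358555]
```

View pics/end.png

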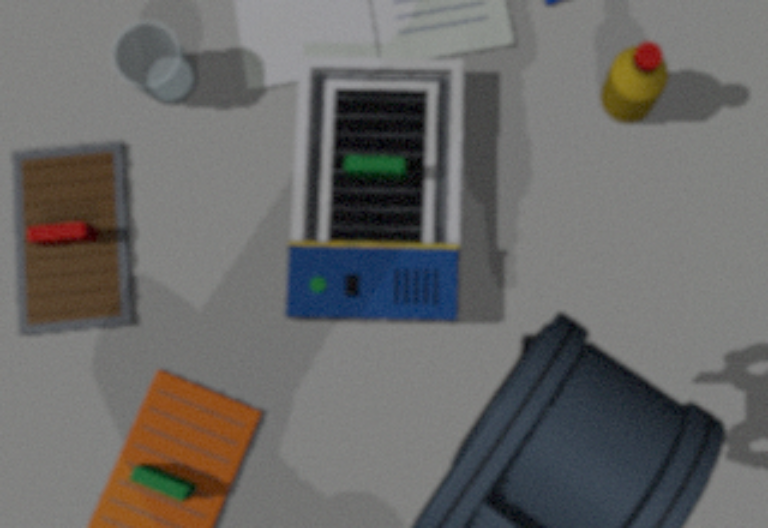

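The final picture shows the cassette flat in the bay (grip at crop (375,165)), its top at z≈37.7 with no tilt and the near edge under the lip. The red-grip filter and the bottle are where they were.

```bash
python3 -c "
from rig import bot
print(bot.close_job())"
```

```text
the job is handed in; nothing more can be done
None
```

The fresh cassette lies flat in the bay with its near edge hooked under the blue lip, the gripper is clear of it, and I handed the job in at about 15 s on the robot's clock; the used filter and the bottle were not touched.

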